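# Clamp a pack of prints in the flattening press to the pressure tab

## Robot

A 7-joint arm with a two-finger parallel gripper is mounted at the origin on a cart in front of the work surface, level with it; the furniture and walls round the work are solid. World frame = base frame: x ahead of the robot, y to its left, z up, the work surface at z = 0. Lengths are in m, angles in rad, forces in N, time in s.
With the tool pointing down it reaches from about 0.4 to 0.85 m from the base axis. Payload 4.4 kg.
Tool frame: the origin (TCP) lies midway between the tips of the shut fingers; the grasp point (between the pads) lies 19 mm behind it (robot.tcp_to_grasp is the distance from the TCP to the grasp point, in m); z points along the fingers, y is the line along which they close (so a half turn about z gives the same grasp; the last joint's range is limited). The gripper opens to 94 mm and grips with 3 to 60 N. Pads are 16 mm wide; open, the fingers measure 119 mm over their backs; the gripper's body (75 mm by 177 mm) begins 78 mm behind the grasp point.
Start: joints at [1.153, 0.628, 0.038, 1.517, -0.027, 0.996, -0.02], TCP at [0.224, -0.61, 0.205] pointing down, gripper open.
Joint ranges: [-3.06, 3.06], [-0.37, 2.12], [-1.25, 1.32], [0.18, 2.47], [-1.1, 4.24], [0.23, 1.98], [-2.94, 2.94]. Speed limits (rad/s): [2.57, 2.57, 3.14, 3.14, 3.14, 3.14, 3.14].

## Interface

Orientations are given as [roll, pitch, yaw] about the fixed x, y, z axes, in that order (R = Rz(yaw) Ry(pitch) Rx(roll)).
In Python, from workcell import robot gives the robot as it stands. The module is installed in compiled form; this text tells all that it offers.
- The arm moves only by the tool servo_tool, never from a script. Its argument "steps" is a list of rows, each an object of numbers: "wx", "wy", "wz": the turn, a rotation vector about the tool's x, y, z in rad; "tx", "ty", "tz": the shift along the tool's x, y, z in m; "claw": the opening, from 0 (shut) to 1 (fully open). In form: [{"wx": .., "wy": .., "wz": .., "tx": .., "ty": .., "tz": .., "claw": ..}, ...]. A call has 1 to 8 rows; each row is the pose to reach, as a shift and turn from the pose commanded when the call began, along the tool's axes at that moment; what a row does not reach only later rows make up. A row lasts 1/8 s, in which the tool goes at most 62.5 mm and 10.7 degrees, less where a joint would pass 70% of its speed; a pose out of reach is approached as far as the arm can. A call with a gripper value outside its range is refused whole. The fingers move at their own pace and stop on an object; "squeeze" is the grip in N (left out, the last holds). Time passes only in rows, so rows that repeat a pose let the fingers close. It gives the time, the measured TCP pose, the force, the opening and the grip force at its end, in the units of the state.
- robot.get_obs(): the state, without advancing time (a new reading comes with each control period).
- robot.get_image(name): name is "side" or "top" or "wrist"; returns the picture (420x560x3 uint8, red, green, blue); there is no depth.
- robot.camera_model(name): a dict with "intrinsics" (3x3 intrinsics, pixels), "world_to_cam" (4x4, takes a point from world to camera coordinates). Camera axes: x right, y down, z forward; pixel columns grow to the right and rows downward; lengths in m; the calibration is good to about 2 mm. A picture is of the moment at which its call begins: read the wrist's pose just before it. camera_model takes no time and is no camera call; for the wrist camera it gives the pose at the moment of the call.
- robot.hand_in(): hands the job in; it is judged then, once.
Trained networks look in the newest picture that a camera, given by its name, has taken for a name from the list of things; names that differ only in an ending like _2 or _b are one class to them, and where a whole thing is asked for, a point or a joint stands for the part that bears it (a point fixed in the world has none). Each returns a list of dicts, best first, with "confidence" (0 to 1); they miss things now and then, are a little off and sometimes report something else, mostly with a low value. They report only what shows in the picture. A call takes as long as a camera call.
- robot.look_for(camera, thing): "xyz" ([x, y, z] in m, in world coordinates, good to about 4 mm: the middle of the surface that is visible of it).
The state is a dict: "time_s": time; "q": joint angles; "joint_velocities": joint speeds; "joint_efforts": joint torques, N m; "eef_pos": TCP position; "eef_rot": TCP orientation; "force": force on the tool from outside, world axes, zero at the start; "ft_torque": the same for the moment, N m; "opening": opening from 0.0 (shut) to 1.0 (fully open); "gripper_force": force on a finger pad.
Only numpy, scipy, OpenCV 4.12 (cv2) and the standard library are available. Lean on these libraries where they do the work, as an engineer would, in place of code of your own. Each camera call takes 0.05 s, during which the arm holds its last target. There are 200 camera calls.

## Task

The pack of fibre-base prints, held between two plywood boards, has to be flattened in the small screw press. Lift the pack by its tongue, slide it in between the side rails of the press until it gently meets the stop bar at the back, then turn the T-bar clockwise until the brass pressure tab snaps out of the front of the crosshead. Stop there, without screwing down or leaning on the press any further, and leave the pack clamped and your hand clear; do not disturb the things standing round about.

Things in the scene. Friction and masses are not known exactly. Their poses are not given: they have to be found in the camera images.
- press: Grey screw press, bolted down. Origin on the bench straight below the spindle axis; x points from its open front to its back (the pack goes in along +x), z up. Base from x = -76 to +84 mm, y = -102 to +102; flat bed top 16 mm up, from x = -71 to +63. Columns of 16 mm diameter at y = +88 and -88. Crosshead over x = -19 to +19, from 69 to 93 mm up; two spring bolts on it (y = +34, -34) reach 127 mm.
- rail_mouth (a point): Mid-point between the side rails at the front of the press, at bed height (16 mm up), 76 mm in front of the press's origin; axes as the press's. The two steel rails, 10 mm high, run along x, 121 mm apart (the pack is 116 mm wide); their front ends, the 26 mm behind this point, flare open to 132 mm.
- press_stop: Steel stop bar across the back of the bed, 90 mm wide, 18 mm high; its front face is at x = +50 mm in the frame of the press. Its own origin and axes are those of press.
- press_plate: Pressing plate, 84 x 108 mm (x, y), under the crosshead. Origin at the centre of its flat underside. It does not turn; the screw lowers it 3.18 mm per radian of the T-bar (20 mm a turn); free, its underside is 42 mm above the bench at T-bar angle 0. Once it bears on the pack, plate and T-bar stop going down and the brass nut lifts instead against two springs, about 9 N per mm.
- bar_grip (a point): Centre of the steel T-bar on top of the spindle, on its axis: straight, level, flat-sided, 88 mm long, 14 wide, 20 high, about 170 mm above the bench; it goes down with the plate. y of its frame lies along the bar, x across, z up. Below its middle a neck of 27 mm diameter begins 13 mm under this point; otherwise free all round down to the spring bolts.
- press_bar (a joint): Angle of the T-bar in rad, growing clockwise seen from above, which lowers the plate; starts between -0.2 and 0.6, end stop at 6.6. It takes about 0.2 N m free and 0.3 N m under load and stays where it is left.
- tab_tip (a point): Front end of the brass pressure tab (14 mm wide, 4.5 thick) in the middle of the crosshead's front face, 81 mm above the bench; axes as the press's. Below the set load it is flush, 23 mm in front of the press's origin (it may creep out 1 mm); when the plate presses with about 35 N it snaps out, to 33 mm. Over 52 N spoils the prints: about 0.5 rad more of the T-bar, or leaning on it with 17 N.
- pack: Prints between two plywood boards of 100 x 116 mm (x, y), about 0.17 kg in all. Origin: centre of the lower board's underside; x points away from the tongue, z up. The lower board is 9 mm thick, the upper 8; how many prints lie between is not known: the pack is 18 to 21.2 mm thick. In the press it lies over the press's origin, 16 mm up, axes as the press's, its back edge on the stop.
- tongue_grip (a point): Point for gripping the pack's tongue, the tail of the lower board: 34 mm wide, 9 mm thick, round at its end, from 50 to 135 mm in front of the pack's origin. The point is 105 mm in front of that origin at half the tongue's thickness (4.5 mm above the underside); axes as the pack's. Grip across y.
- focuser: Grain focuser: black foot 95 x 66 mm with a tilted eyepiece tube, 157 mm high, stands near the press. Origin at the centre of its underside. Leave alone.
- loupe: Round black-and-clear loupe, 42 mm in diameter, 48 mm high. Origin at the centre of its underside. Leave alone.
- film_can: Black film canister, 34 mm in diameter, 51 mm high. Origin at the centre of its underside. Leave alone.
- dust_brush: Flat brush with a wooden back, 51 x 85 x 12 mm, lying down. Origin at the centre of its underside. Leave alone.

How it is judged:
On the way, in this order (a step that is already met when the one before it is completed fails the run):
1. the pack lies flat on the bed between the rails, its back edge against the stop bar, before the plate is screwed down on it (x of pack in the frame of press above -0.003 m and y of pack in the frame of press between -0.005 and 0.005 m and z of pack in the frame of press below 0.019 m and angle between the x axis of pack and the x axis of press, either way round below 0.04 rad and angle between pack's own z axis and vertical below 0.03 rad and contact force between press_plate and pack below 5 N), for 0.2 s.
2. the pressure tab has snapped out with the pack in place (x of pack in the frame of press above -0.003 m and y of pack in the frame of press between -0.005 and 0.005 m and z of pack in the frame of press below 0.019 m and angle between the x axis of pack and the x axis of press, either way round below 0.04 rad and angle between pack's own z axis and vertical below 0.03 rad and x of tab_tip in the frame of press below -0.0314 m), for 0.2 s.
At the end, for the whole second after the job is handed in: The pack lies flat in the press between the rails, its back edge within 3 mm of the stop bar, within 5 mm of the middle and 0.04 rad of square, clamped by the plate with 22 to 52 N, and the pressure tab is out by more than 8 mm of its 10 (all of step 2 and contact force between press_plate and pack between 22 and 52 N and linear speed of pack below 0.01 m/s); the robot touches nothing.
It fails at once if the plate presses the prints with more than 52 N (screwed down too far, or leaned on) (contact force between press_plate and pack above 52 N).
It fails at once if the pack is rammed into the stop bar with more than 25 N (contact force between pack and press_stop above 25 N).
It fails at once if the grain focuser, loupe, film canister or brush is moved more than 20 mm or tipped (distance of any of focuser, loupe, film_can, dust_brush from where it was at the start of the episode above 0.02 m or angle between any of focuser, loupe, film_can, dust_brush's own z axis and vertical above 0.3 rad).
It also fails if it takes over 72 s, if anything falls off the work surface, if the arm or the gripper's body presses on something with over 40 N, if the wrist force passes 120 N, or if a joint passes its speed limit or range.

## Working session

There is one attempt and no reset: what is moved stays moved. The work goes in short steps, Python scripts to look and compute and a tool call to move; the robot and the scene stay as the last step left them, time stands still between calls to the robot, and variables do not carry over. Pictures are saved under pics/ and viewed, at most 10 in all, crops included, and the job is handed in when it is done.

Besides the shell and the picture viewer there is one more tool, called after "Emit:" as name([rows], argument=value, ...), one row to a line, values as JSON. servo_tool: Moves the arm, as the interface text tells. Its arguments: {"type":"object","properties":{"steps":{"type":"array","items":{"type":"object","properties":{"wx":{"type":"number"},"wy":{"type":"number"},"wz":{"type":"number"},"tx":{"type":"number"},"ty":{"type":"number"},"tz":{"type":"number"},"claw":{"type":"number"}}}},"squeeze":{"type":"number"}},"required":["steps"]}

```bash
mkdir -p pics; cat > h.py <<'E'
import numpy as np, cv2
from workcell import robot
def save(cam,fn):
    im=robot.get_image(cam); cv2.imwrite('pics/'+fn,im[:,:,::-1]); return im
def proj(cam,P):
    m=robot.camera_model(cam);K=np.array(m['intrinsics']);T=np.array(m['world_to_cam'])
    P=np.atleast_2d(P);c=P@T[:3,:3].T+T[:3,3];u=c@K.T;return u[:,:2]/u[:,2:]
def back(cam,uv,z):
    m=robot.camera_model(cam);K=np.array(m['intrinsics']);T=np.array(m['world_to_cam'])
    R=T[:3,:3];C=-R.T@T[:3,3];uv=np.atleast_2d(uv)
    d=np.c_[uv,np.ones(len(uv))]@np.linalg.inv(K).T@R
    return C+d*((z-C[2])/d[:,2])[:,None]
E
python3 - <<'E'
from h import *
np.set_printoptions(precision=4,suppress=True)
a=save('top','t1.png');b=save('side','s1.png')
for cam in('top','side'):
  for t in('press','bar_grip','tab_tip','pack','tongue_grip','press_plate','press_stop','focuser','loupe','film_can','dust_brush'):
    r=robot.look_for(cam,t)
    print(cam,t,[(np.round(x['xyz'],3).tolist(),round(x['confidence'],2)) for x in r[:2]])
o=robot.get_obs();print(o['time_s'],o['eef_pos'],o['eef_rot'])
E
```

```text
top press [([0.623, -0.025, 0.028], 0.72), ([0.527, 0.278, 0.017], 0.65)]
top bar_grip [([0.634, -0.025, 0.182], 0.84)]
top tab_tip []
top pack [([0.529, 0.278, 0.019], 0.64)]
top tongue_grip [([0.53, 0.279, 0.014], 0.57)]
top press_plate [([0.621, -0.029, 0.05], 0.93)]
top press_stop [([0.698, -0.006, 0.032], 0.43)]
top focuser [([0.553, -0.354, 0.01], 0.87)]
top loupe [([0.459, -0.243, 0.044], 0.5)]
top film_can [([0.481, -0.316, 0.046], 0.53)]
top dust_brush [([0.382, -0.28, 0.013], 0.97)]
side press [([0.623, 0.0, 0.056], 0.83)]
side bar_grip [([0.633, -0.02, 0.173], 0.87), ([0.455, -0.232, 0.031], 0.64)]
side tab_tip []
side pack []
side tongue_grip [([0.52, 0.292, 0.018], 0.66)]
side press_plate [([0.626, -0.016, 0.058], 0.89), ([0.48, -0.314, 0.04], 0.31)]
side press_stop [([0.623, -0.002, 0.054], 0.21)]
side focuser [([0.561, -0.34, 0.054], 0.65)]
side loupe [([0.456, -0.228, 0.036], 0.52)]
side film_can [([0.482, -0.309, 0.04], 0.62), ([0.375, -0.27, 0.006], 0.47)]
side dust_brush [([0.377, -0.271, 0.01], 0.76)]
1.2 [ 0.224  -0.6102  0.2055] [ 3.1416 -0.      0.3518]
```

View pics/t1.png

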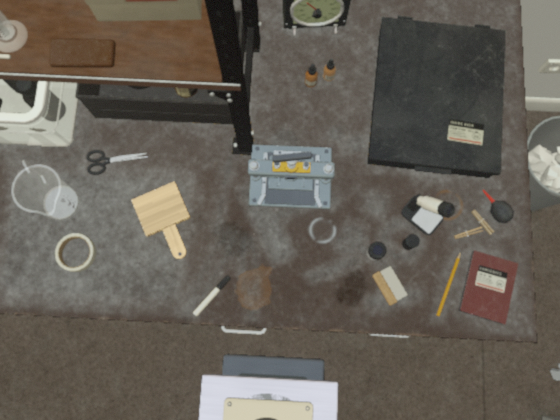

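View pics/s1.png

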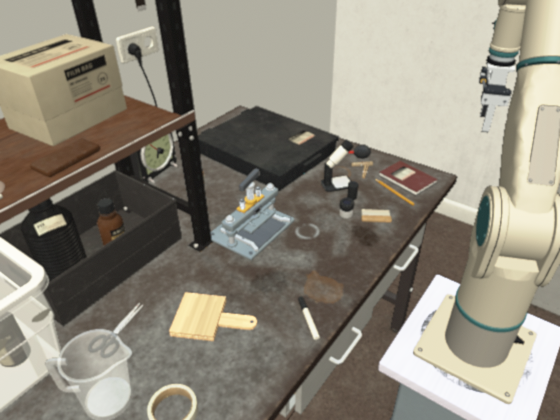

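The top view shows the press at about (290,177) with its front towards the robot, and the pack at (161,209) with its tongue towards (175,245). A shelf post stands near the press's left back corner, around (243,150). The small items are to the right, at 375–500 columns. I'll zoom in on the press and pack.

```bash
python3 - <<'E'
from h import *
np.set_printoptions(precision=4,suppress=True)
im=cv2.imread('pics/t1.png')[130:270,120:345]
cv2.imwrite('pics/t1c.png',cv2.resize(im,None,fx=3.5,fy=3.5,interpolation=cv2.INTER_CUBIC))
for c in('top','side','wrist'):
    T=np.array(robot.camera_model(c)['world_to_cam']);R=T[:3,:3]
    print(c,-R.T@T[:3,3],R[2],robot.camera_model(c)['intrinsics'][0][0])
E
```

```text
top [ 0.2572 -0.0188  1.3143] [ 0.2152  0.0127 -0.9765] 538.1234789823651
side [-0.0491  0.7633  0.8732] [ 0.4707 -0.6394 -0.6079] 479.9766032031524
wrist [ 0.2935 -0.5834  0.3841] [-0.2418 -0.0901 -0.9661] 351.1931647380634
```

View pics/t1c.png

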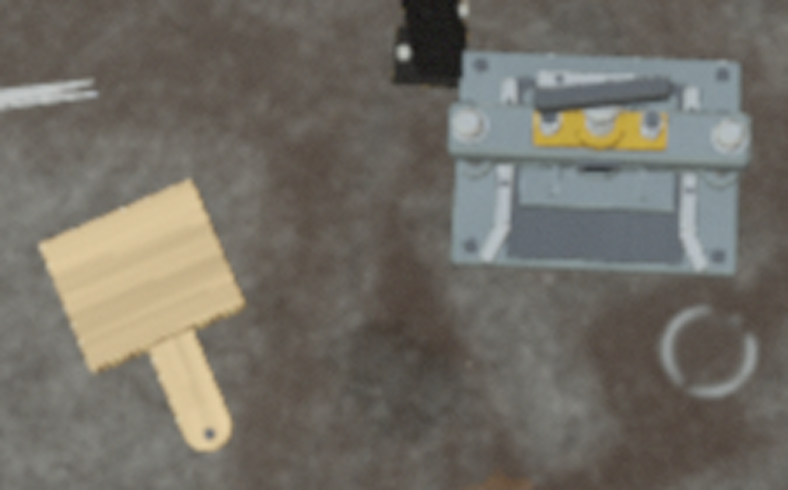

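The crop shows the press base corners at about (452,263), (735,272), (739,62) and (463,52). The pack's upper-board corners are at (40,243), (190,180), (244,303) and (93,371), with the tongue tip at (212,450). The post foot reaches about (395–463,83).

```bash
cat >> h.py <<'E'
def fit(model,pts):  # 2D rigid fit -> x,y,yaw,resid
    m=np.array(model,float);p=np.array(pts)[:,:2];a=m-m.mean(0);b=p-p.mean(0)
    H=a.T@b;th=np.arctan2(H[0,1]-H[1,0],H[0,0]+H[1,1])
    R=np.array([[np.cos(th),-np.sin(th)],[np.sin(th),np.cos(th)]])
    t=p.mean(0)-R@m.mean(0);return t,th,(m@R.T+t-p)*1e3
def P(o,th,q): 
    q=np.atleast_2d(q);return np.array([[np.cos(th),-np.sin(th)],[np.sin(th),np.cos(th)]])@q.T+np.array(o)[:,None]
E
python3 - <<'E'
from h import *
np.set_printoptions(precision=4,suppress=True)
f=lambda L:np.array(L)/3.5+[120,130]-0.36
b=back('top',f([(452,263),(735,272),(739,62),(463,52)]),.014)
print('press',*fit([(-.076,.102),(-.076,-.102),(.084,-.102),(.084,.102)],b))
b=back('top',f([(40,243),(190,180),(244,303),(93,371)]),.0195)
o,t,r=fit([(.05,.058),(.05,-.058),(-.05,-.058),(-.05,.058)],b);print('pack',o,t,r)
print('tongue grip',P(o,t,(-.105,0)).T, 'tip',P(o,t,(-.135,0)).T,back('top',f([(212,450)]),.009))
b=back('top',f([(535,98),(672,88)]),.18);print('bar ends',b)
print('post',back('top',f([(395,83),(463,83),(463,10)]),.0))
E
```

```text
press [ 0.6371 -0.025 ] 0.01648246839735898 [[-0.9945  1.4802]
 [-1.7314 -1.8115]
 [ 1.5607 -1.4564]
 [ 1.1653  1.7877]]
pack [0.5398 0.292 ] 0.48363293125825735 [[-1.0756  0.2975]
 [ 1.1    -0.691 ]
 [-0.0199 -0.6984]
 [-0.0044  1.0919]]
tongue grip [[0.4468 0.2431]] tip [[0.4203 0.2292]] [[0.419  0.2329 0.009 ]]
bar ends [[ 0.6312  0.0171  0.18  ]
 [ 0.6424 -0.069   0.18  ]]
post [[0.6966 0.1258 0.    ]
 [0.6993 0.0761 0.    ]
 [0.7558 0.0797 0.    ]]
```

```bash
cat >> h.py <<'E'
from scipy.spatial.transform import Rotation as Ro
def rel(x,y,z,yaw,tilt=0.0,p=None):
    """tool-frame delta to reach world pose; tilt = extra turn about tool y"""
    o=robot.get_obs();R=Ro.from_euler('xyz',o['eef_rot'])
    G=Ro.from_euler('xyz',[np.pi,0,yaw])*Ro.from_rotvec([0,tilt,0])
    t=R.inv().apply(np.array([x,y,z])-o['eef_pos']);w=(R.inv()*G).as_rotvec()
    print('t',np.round(t,4),'w',np.round(w,4),'|t|',round(np.linalg.norm(t),3),'time',round(o['time_s'],2),'q',np.round(o['q'],2),'F',np.round(o['force'],1))
E
echo
```

Emit:
servo_tool([
  {"tx": 0.353,"ty": -0.307,"tz": -0.095,"wz": -1.2,"claw": 0.6},
  {"tx": 0.353,"ty": -0.307,"tz": -0.095,"wz": -1.2,"claw": 0.6},
  {"tx": 0.353,"ty": -0.307,"tz": -0.095,"wz": -1.2,"claw": 0.6},
  {"tx": 0.353,"ty": -0.307,"tz": -0.095,"wz": -1.2,"claw": 0.6},
  {"tx": 0.353,"ty": -0.307,"tz": -0.095,"wz": -1.2,"claw": 0.6},
  {"tx": 0.353,"ty": -0.307,"tz": -0.095,"wz": -1.2,"claw": 0.6},
  {"tx": 0.353,"ty": -0.307,"tz": -0.095,"wz": -1.2,"claw": 0.6},
  {"tx": 0.353,"ty": -0.307,"tz": -0.095,"wz": -1.2,"claw": 0.6},
])

```text
validation failed for argument at $.st...
```

```bash
python3 -c "
from h import *
rel(.447,.243,.13,3.62)"
```

```text
t [ 0.5033 -0.7241  0.0755] w [-0.000e+00 -1.000e-04  3.015e+00] |t| 0.885 time 1.2 q [ 1.15  0.63  0.04  1.52 -0.03  1.   -0.02] F [0.3 0.6 0.4]
```

Emit:
servo_tool([
  {"wx": 0,"wy": 0,"wz": -0.15,"tx": 0.04,"ty": -0.035,"tz": -0.02,"claw": 0.6},
], squeeze=20)

```text
time_s: 1.32
eef_pos: [0.2461, -0.5652, 0.2238]
eef_rot: [-3.14, 0.003, 0.499]
force: [0.8, 0.2, 0.4]
opening: 0.931
gripper_force: 0.0
```

Emit:
servo_tool([
  {"wx": 0,"wy": 0,"wz": -0.15,"tx": 0.05,"ty": -0.032,"tz": -0.011,"claw": 0.6},
  {"wx": 0,"wy": 0,"wz": -0.3,"tx": 0.1,"ty": -0.063,"tz": -0.022,"claw": 0.6},
  {"wx": 0,"wy": 0,"wz": -0.45,"tx": 0.15,"ty": -0.095,"tz": -0.033,"claw": 0.6},
  {"wx": 0,"wy": 0,"wz": -0.6,"tx": 0.2,"ty": -0.126,"tz": -0.044,"claw": 0.6},
  {"wx": 0,"wy": 0,"wz": -0.75,"tx": 0.25,"ty": -0.158,"tz": -0.055,"claw": 0.6},
  {"wx": 0,"wy": 0,"wz": -0.9,"tx": 0.3,"ty": -0.189,"tz": -0.066,"claw": 0.6},
  {"wx": 0,"wy": 0,"wz": -1.05,"tx": 0.354,"ty": -0.223,"tz": -0.076,"claw": 0.6},
], squeeze=20)

```text
time_s: 2.2
eef_pos: [0.4524, -0.1982, 0.3019]
eef_rot: [3.141, 0.001, 1.556]
force: [0.9, -0.0, -0.2]
opening: 0.601
gripper_force: 0.0
```

```bash
python3 -c "
from h import *
rel(.447,.243,.13,3.62)"
```

```text
t [ 0.4412 -0.0121  0.1715] w [-3.0000e-04  1.6000e-03 -2.0641e+00] |t| 0.474 time 2.2 q [ 0.63  0.31 -0.37  1.8   0.13  1.05  0.2 ] F [ 0.9 -0.  -0.2]
```

Emit:
servo_tool([
  {"wx": 0,"wy": 0,"wz": -0.18,"tx": 0.055,"ty": -0.002,"tz": 0.01,"claw": 0.6},
  {"wx": 0,"wy": 0,"wz": -0.36,"tx": 0.11,"ty": -0.003,"tz": 0.02,"claw": 0.6},
  {"wx": 0,"wy": 0,"wz": -0.54,"tx": 0.165,"ty": -0.005,"tz": 0.03,"claw": 0.6},
  {"wx": 0,"wy": 0,"wz": -0.72,"tx": 0.22,"ty": -0.006,"tz": 0.04,"claw": 0.6},
  {"wx": 0,"wy": 0,"wz": -0.9,"tx": 0.275,"ty": -0.008,"tz": 0.06,"claw": 0.6},
  {"wx": 0,"wy": 0,"wz": -1.08,"tx": 0.33,"ty": -0.009,"tz": 0.08,"claw": 0.6},
  {"wx": 0,"wy": 0,"wz": -1.26,"tx": 0.385,"ty": -0.011,"tz": 0.1,"claw": 0.6},
  {"wx": 0,"wy": 0,"wz": -1.44,"tx": 0.441,"ty": -0.012,"tz": 0.12,"claw": 0.6},
], squeeze=20)

```text
time_s: 3.2
eef_pos: [0.4483, 0.243, 0.1807]
eef_rot: [3.142, 0.001, 2.997]
force: [0.7, -1.1, -0.5]
opening: 0.603
gripper_force: 0.0
```

```bash
python3 -c "
from h import *
rel(.447,.243,.15,3.62)
save('wrist','w1.png')
for t in('tongue_grip','pack'): print(t,robot.look_for('wrist',t)[:2])"
```

```text
t [ 0.0013 -0.0002  0.0307] w [-3.000e-04  9.000e-04 -6.233e-01] |t| 0.031 time 3.2 q [-0.06  0.55 -0.73  1.92  0.48  0.85  0.38] F [ 0.7 -1.1 -0.5]
tongue_grip [{'xyz': [0.5156, 0.2669, 0.0188], 'confidence': 0.67}]
pack [{'xyz': [0.5121, 0.2706, 0.0203], 'confidence': 0.74}]
```

View pics/w1.png

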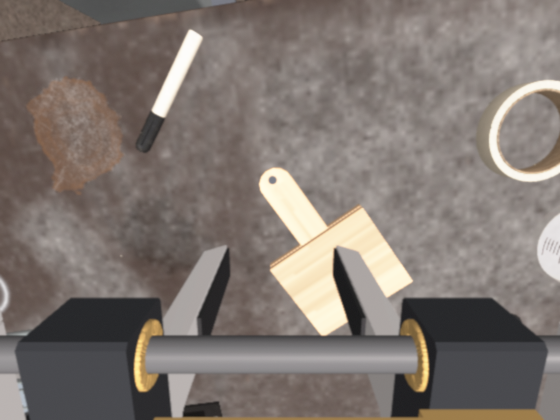

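The wrist view shows the pack well: tongue end round at about (270,170), board corners at (272,268), (361,207), (412,279) and (325,335).

```bash
python3 - <<'E'
from h import *
np.set_printoptions(precision=4,suppress=True)
b=back('wrist',[(361,207.5),(271.5,268),(325,335),(412,279)],.0195)
print(b)
o,t,r=fit([(-.05,.058),(-.05,-.058),(.05,-.058),(.05,.058)],b)
# try orientation check by residual
print(o,t,r);print(P(o,t,(-.105,0)).T)
c=back('wrist',[(263,187),(287,170),(301,246),(328,229)],.009);print(c,(c[0]+c[1])/2,(c[2]+c[3])/2)
E
```

```text
[[0.4663 0.3233 0.0195]
 [0.5178 0.2254 0.0195]
 [0.6049 0.2719 0.0195]
 [0.5513 0.3699 0.0195]]
[0.5351 0.2976] 0.49410224626445387 [[-2.7237  1.656 ]
 [ 0.7181 -2.5578]
 [ 1.6688 -1.5878]
 [ 0.3367  2.4896]]
[[0.4426 0.2478]]
[[0.4338 0.2291 0.009 ]
 [0.4202 0.2555 0.009 ]
 [0.502  0.2591 0.009 ]
 [0.4873 0.2894 0.009 ]] [0.427  0.2423 0.009 ] [0.4947 0.2742 0.009 ]
```

```bash
python3 -c "
from h import *
rel(.445,.2465,.06,3.63);rel(.445,.2465,.003,3.63)"
```

```text
t [0.0017 0.0014 0.1204] w [ 0.0019 -0.0017 -0.6329] |t| 0.12 time 3.35 q [-0.06  0.55 -0.73  1.92  0.48  0.85  0.38] F [ 0.3 -0.9 -0.1]
t [0.0015 0.0013 0.1774] w [ 0.0019 -0.0017 -0.6329] |t| 0.177 time 3.35 q [-0.06  0.55 -0.73  1.92  0.48  0.85  0.38] F [ 0.3 -0.9 -0.1]
```

Emit:
servo_tool([
  {"wx": 0,"wy": 0,"wz": -0.16,"tx": 0.002,"ty": 0.001,"tz": 0.03,"claw": 0.7},
  {"wx": 0,"wy": 0,"wz": -0.32,"tx": 0.002,"ty": 0.001,"tz": 0.06,"claw": 0.7},
  {"wx": 0,"wy": 0,"wz": -0.48,"tx": 0.002,"ty": 0.001,"tz": 0.09,"claw": 0.7},
  {"wx": 0,"wy": 0,"wz": -0.633,"tx": 0.002,"ty": 0.001,"tz": 0.12,"claw": 0.7},
  {"wx": 0,"wy": 0,"wz": -0.633,"tx": 0.002,"ty": 0.001,"tz": 0.145,"claw": 0.7},
  {"wx": 0,"wy": 0,"wz": -0.633,"tx": 0.002,"ty": 0.001,"tz": 0.165,"claw": 0.7},
  {"wx": 0,"wy": 0,"wz": -0.633,"tx": 0.002,"ty": 0.001,"tz": 0.173,"claw": 0.7},
], squeeze=20)

```text
time_s: 4.22
eef_pos: [0.4466, 0.2409, 0.0076]
eef_rot: [-3.14, -0.001, -2.661]
force: [-0.0, 0.1, 0.1]
opening: 0.701
gripper_force: 0.0
```

```bash
python3 -c "
from h import *
rel(.445,.2465,.003,3.63)
save('wrist','w2.png')"
```

```text
t [-0.0011  0.0057  0.0046] w [-0.0017 -0.0011 -0.0079] |t| 0.007 time 4.22 q [-0.14  0.84 -0.63  2.04  0.94  0.58  0.6 ] F [-0.   0.1  0.1]
```

View pics/w2.png

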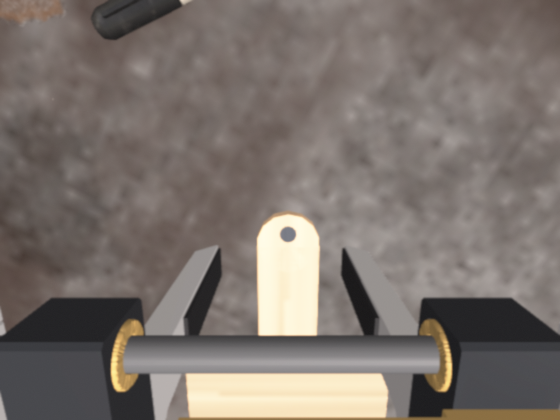

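The tongue lies between the fingers, about 7 px (4 mm) right of their middle, and aligned. I'll shift, go down and grip.

Emit:
servo_tool([
  {"wx": 0,"wy": 0,"wz": 0,"tx": -0.001,"ty": 0.004,"tz": 0.003,"claw": 0.7},
  {"wx": 0,"wy": 0,"wz": 0,"tx": -0.001,"ty": 0.004,"tz": 0.0055,"claw": 0.7},
  {"wx": 0,"wy": 0,"wz": 0,"tx": -0.001,"ty": 0.004,"tz": 0.0055,"claw": 0.3},
  {"wx": 0,"wy": 0,"wz": 0,"tx": -0.001,"ty": 0.004,"tz": 0.0055,"claw": 0.2},
  {"wx": 0,"wy": 0,"wz": 0,"tx": -0.001,"ty": 0.004,"tz": 0.0055,"claw": 0.2},
  {"wx": 0,"wy": 0,"wz": 0,"tx": -0.001,"ty": 0.004,"tz": 0.0055,"claw": 0.2},
], squeeze=55)

```text
time_s: 5.03
eef_pos: [0.4454, 0.2465, 0.0028]
eef_rot: [-3.141, -0.0, -2.659]
force: [-0.1, -0.7, 1.8]
opening: 0.352
gripper_force: 54.9
```

```bash
python3 -c "
from h import *
t=back('wrist',[(288,213)],.005);o=robot.get_obs();print(t,o['eef_pos'],robot.get_obs()['ft_torque'])
rel(.4,-.028,.12,3.16)"
```

```text
[[0.4179651 0.2375111 0.005    ]] [0.44537937 0.24645184 0.00277077] [-0.13246805 -0.14358674 -0.03509834]
t [ 0.1676 -0.2221 -0.1171] w [-8.000e-04  1.000e-04  4.643e-01] |t| 0.302 time 5.03 q [-0.16  0.85 -0.63  2.04  0.95  0.57  0.59] F [-0.1 -0.7  1.8]
```

Emit:
servo_tool([
  {"wx": 0,"wy": 0,"wz": 0,"tx": 0,"ty": 0,"tz": -0.01,"claw": 0.2},
  {"wx": 0,"wy": 0,"wz": 0,"tx": 0,"ty": 0,"tz": -0.025,"claw": 0.2},
  {"wx": 0,"wy": 0,"wz": 0,"tx": 0,"ty": 0,"tz": -0.045,"claw": 0.2},
  {"wx": 0,"wy": 0,"wz": 0,"tx": 0,"ty": 0,"tz": -0.06,"claw": 0.2},
  {"wx": 0,"wy": 0,"wz": 0,"tx": 0,"ty": 0,"tz": -0.06,"claw": 0.2},
], squeeze=58)

```text
time_s: 5.65
eef_pos: [0.446, 0.2473, 0.064]
eef_rot: [3.141, 0.003, -2.659]
force: [0.1, -0.4, -1.5]
opening: 0.352
gripper_force: 58.0
```

```bash
python3 - <<'E'
from h import *
im=save('side','s2.png')[230:370,120:330]
cv2.imwrite('pics/s2c.png',cv2.resize(im[:,:,::-1],None,fx=3.5,fy=3.5,interpolation=cv2.INTER_CUBIC))
o=robot.get_obs();print(o['ft_torque'],o['force'])
rel(.4,-.028,.12,3.16)
E
```

```text
[ 0.00921739  0.00742086 -0.00286851] [ 0.3219365  -0.04427922 -1.02696865]
t [ 0.1679 -0.2223 -0.057 ] w [1.000e-04 1.100e-03 4.643e-01] |t| 0.284 time 5.7 q [-0.09  0.76 -0.73  2.02  0.82  0.69  0.7 ] F [ 0.3 -0.  -1. ]
```

View pics/s2c.png

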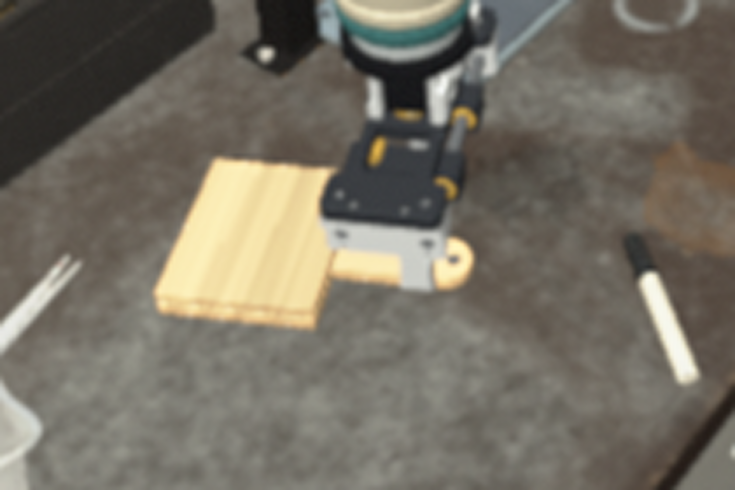

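The pack is held up by its tongue in the side view. Next I'll check whether it hangs level, against predicted corners.

```bash
python3 - <<'E'
from h import *
np.set_printoptions(precision=1,suppress=True)
g=np.array([.446,.2473]);th=np.pi-2.659;o=g+.105*np.array([np.cos(th),np.sin(th)])
def pr(tilt):
    L=[]
    for x,y in((.05,.058),(-.05,.058),(-.05,-.058),(.05,-.058)):
        q=P(o,th,(x,y))[:,0];L.append([*q,.0805-tilt*(x+.105)])
    return (proj('side',np.array(L))-[120,230])*3.5
for t in(0,.1,.2): print(t,pr(t).ravel())
E
```

```text
0 [155.8 292.9 316.  310.4 362.7 171.4 215.  156.8]
0.1 [159.8 309.7 317.  316.4 363.4 177.3 218.3 173.4]
0.2 [163.9 326.1 317.9 322.4 364.1 183.2 221.5 189.6]
```

```bash
python3 -c "
from h import *
rel(.416,-.0256,.06,3.158)"
```

```text
t [ 0.1526 -0.2276  0.0031] w [1.000e-04 1.100e-03 4.663e-01] |t| 0.274 time 5.7 q [-0.09  0.76 -0.73  2.02  0.82  0.69  0.7 ] F [ 0.3 -0.  -1. ]
```

Emit:
servo_tool([
  {"wx": 0,"wy": 0,"wz": 0.04,"tx": 0.01,"ty": -0.016,"tz": 0,"claw": 0.2},
  {"wx": 0,"wy": 0,"wz": 0.12,"tx": 0.035,"ty": -0.05,"tz": 0,"claw": 0.2},
  {"wx": 0,"wy": 0,"wz": 0.2,"tx": 0.065,"ty": -0.095,"tz": 0,"claw": 0.2},
  {"wx": 0,"wy": 0,"wz": 0.29,"tx": 0.095,"ty": -0.14,"tz": 0,"claw": 0.2},
  {"wx": 0,"wy": 0,"wz": 0.38,"tx": 0.123,"ty": -0.184,"tz": 0,"claw": 0.2},
  {"wx": 0,"wy": 0,"wz": 0.44,"tx": 0.143,"ty": -0.215,"tz": 0,"claw": 0.2},
  {"wx": 0,"wy": 0,"wz": 0.467,"tx": 0.152,"ty": -0.228,"tz": 0.003,"claw": 0.2},
  {"wx": 0,"wy": 0,"wz": 0.467,"tx": 0.152,"ty": -0.228,"tz": 0.003,"claw": 0.2},
], squeeze=58)

```text
time_s: 6.7
eef_pos: [0.4158, -0.0265, 0.0592]
eef_rot: [-3.142, -0.001, -3.128]
force: [-0.4, 0.1, -0.6]
opening: 0.352
gripper_force: 58.0
```

```bash
python3 - <<'E'
from h import *
im=save('top','t2.png')[135:265,225:355]
cv2.imwrite('pics/t2c.png',cv2.resize(im[:,:,::-1],None,fx=4.5,fy=4.5,interpolation=cv2.INTER_CUBIC))
for c in('top','side'):print([ (np.round(x['xyz'],4),x['confidence']) for x in robot.look_for(c,'bar_grip')[:1]])
rel(.416,-.0256,.034,3.158)
E
```

```text
[(array([ 0.6341, -0.0256,  0.1823]), 0.83)]
[]
t [ 0.001  -0.0017  0.0257] w [0.0014 0.0007 0.0025] |t| 0.026 time 6.85 q [ 0.4   0.65 -0.59  2.26  0.84  0.46  0.71] F [-0.4  0.5 -1.3]
```

View pics/t2c.png

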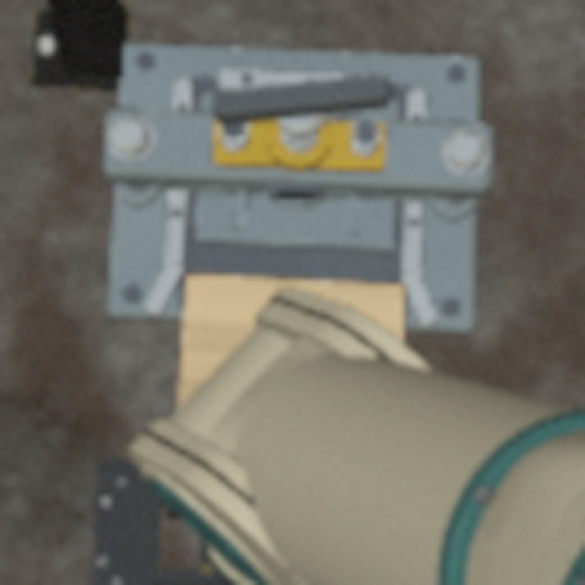

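The pack's back edge shows at (187,275)–(406,282) in the crop. The rails' inner edges are at about (184,225) and (404,232). I'll measure them relative to each other.

```bash
python3 - <<'E'
from h import *
np.set_printoptions(precision=4,suppress=True)
f=lambda L:np.array(L)/4.5+[225,135]-0.39
b=back('top',f([(187,275),(406,282)]),.0759);g=np.array([.4158,-.0265]);th=np.pi-3.128
t=P(g,th,[(.155,.058),(.155,-.058)]).T
print('pack seen',b,'true',t,'bias true-seen',t-b[:,:2],'yaw seen',np.arctan2(*(b[0]-b[1])[[0,1]]),th)
for z in(.026,):
  r=back('top',f([(184,225),(404,232)]),z);print('rails',r,np.linalg.norm(r[0]-r[1]),'mid',r.mean(0))
b=back('top',f([(108,316),(472,328),(480,58),(126,43)]),.014)
print(*fit([(-.076,.102),(-.076,-.102),(.084,-.102),(.084,.102)],b))
E
```

```text
pack seen [[ 0.5702  0.0301  0.0759]
 [ 0.5725 -0.0854  0.0759]] true [[ 0.57    0.0336]
 [ 0.5716 -0.0824]] bias true-seen [[-0.0002  0.0035]
 [-0.0009  0.003 ]] yaw seen -0.020103224125429798 0.013592653589793002
rails [[ 0.6111  0.0354  0.026 ]
 [ 0.6135 -0.0859  0.026 ]] 0.12127454472279868 mid [ 0.6123 -0.0253  0.026 ]
[ 0.6371 -0.0255] 0.009614605363611521 [[-0.1216  1.0704]
 [-2.0213 -2.1564]
 [ 1.2189 -1.2967]
 [ 0.924   2.3827]]
```

Emit:
servo_tool([
  {"wx": 0,"wy": 0,"wz": 0,"tx": 0,"ty": 0.0017,"tz": 0.01,"claw": 0.2},
  {"wx": 0,"wy": 0,"wz": 0,"tx": 0,"ty": 0.0017,"tz": 0.025,"claw": 0.2},
  {"wx": 0,"wy": 0,"wz": 0,"tx": 0,"ty": 0.0017,"tz": 0.034,"claw": 0.2},
  {"wx": 0,"wy": 0,"wz": 0,"tx": 0,"ty": 0.0017,"tz": 0.038,"claw": 0.2},
  {"wx": 0,"wy": 0,"wz": 0,"tx": 0,"ty": 0.0017,"tz": 0.0385,"claw": 0.2},
], squeeze=58)

```text
time_s: 7.48
eef_pos: [0.4164, -0.0235, 0.021]
eef_rot: [3.141, -0.0, -3.124]
force: [0.3, 0.7, -1.5]
opening: 0.351
gripper_force: 57.9
```

Emit:
servo_tool([
  {"wx": 0,"wy": 0,"wz": 0,"tx": -0.006,"ty": -0.001,"tz": 0,"claw": 0.2},
  {"wx": 0,"wy": 0,"wz": 0,"tx": -0.014,"ty": -0.001,"tz": 0,"claw": 0.2},
  {"wx": 0,"wy": 0,"wz": 0,"tx": -0.022,"ty": -0.001,"tz": 0,"claw": 0.2},
  {"wx": 0,"wy": 0,"wz": 0,"tx": -0.03,"ty": -0.001,"tz": 0,"claw": 0.2},
  {"wx": 0,"wy": 0,"wz": 0,"tx": -0.038,"ty": -0.001,"tz": 0,"claw": 0.2},
  {"wx": 0,"wy": 0,"wz": 0,"tx": -0.046,"ty": -0.001,"tz": 0,"claw": 0.2},
  {"wx": 0,"wy": 0,"wz": 0,"tx": -0.054,"ty": -0.001,"tz": 0,"claw": 0.2},
  {"wx": 0,"wy": 0,"wz": 0,"tx": -0.06,"ty": -0.001,"tz": 0,"claw": 0.2},
], squeeze=58)

```text
time_s: 8.48
eef_pos: [0.4771, -0.0239, 0.0211]
eef_rot: [3.142, 0.0, -3.125]
force: [-1.1, 0.5, -1.3]
opening: 0.35
gripper_force: 58.0
```

Emit:
servo_tool([
  {"wx": 0,"wy": 0,"wz": 0,"tx": -0.006,"ty": 0,"tz": 0.0005,"claw": 0.2},
  {"wx": 0,"wy": 0,"wz": 0,"tx": -0.012,"ty": 0,"tz": 0.0005,"claw": 0.2},
  {"wx": 0,"wy": 0,"wz": 0,"tx": -0.018,"ty": 0,"tz": 0.0005,"claw": 0.2},
  {"wx": 0,"wy": 0,"wz": 0,"tx": -0.024,"ty": 0,"tz": 0.0005,"claw": 0.2},
  {"wx": 0,"wy": 0,"wz": 0,"tx": -0.03,"ty": 0,"tz": 0.0005,"claw": 0.2},
  {"wx": 0,"wy": 0,"wz": 0,"tx": -0.036,"ty": 0,"tz": 0.0005,"claw": 0.2},
  {"wx": 0,"wy": 0,"wz": 0,"tx": -0.04,"ty": 0,"tz": 0.0005,"claw": 0.2},
  {"wx": 0,"wy": 0,"wz": 0,"tx": -0.042,"ty": 0,"tz": 0.0005,"claw": 0.2},
], squeeze=40)

```text
time_s: 9.48
eef_pos: [0.5187, -0.0233, 0.0206]
eef_rot: [3.142, 0.0, -3.126]
force: [-0.2, 1.3, -3.0]
opening: 0.355
gripper_force: 40.0
```

Emit:
servo_tool([
  {"wx": 0,"wy": 0,"wz": 0,"tx": -0.001,"ty": 0,"tz": 0.0008,"claw": 0.2},
  {"wx": 0,"wy": 0,"wz": 0,"tx": -0.002,"ty": 0,"tz": 0.0012,"claw": 0.2},
  {"wx": 0,"wy": 0,"wz": 0,"tx": -0.003,"ty": 0,"tz": 0.0012,"claw": 0.2},
  {"wx": 0,"wy": 0,"wz": 0,"tx": -0.004,"ty": 0,"tz": 0.0012,"claw": 0.2},
  {"wx": 0,"wy": 0,"wz": 0,"tx": -0.005,"ty": 0,"tz": 0.0012,"claw": 0.2},
  {"wx": 0,"wy": 0,"wz": 0,"tx": -0.006,"ty": 0,"tz": 0.0012,"claw": 0.2},
  {"wx": 0,"wy": 0,"wz": 0,"tx": -0.007,"ty": 0,"tz": 0.0012,"claw": 0.2},
], squeeze=12)

```text
time_s: 10.35
eef_pos: [0.5251, -0.0237, 0.0193]
eef_rot: [-3.141, -0.001, -3.126]
force: [-3.2, -3.4, -0.4]
opening: 0.358
gripper_force: 12.0
```

Emit:
servo_tool([
  {"wx": 0,"wy": 0,"wz": 0,"tx": -0.001,"ty": 0,"tz": 0,"claw": 0.2},
  {"wx": 0,"wy": 0,"wz": 0,"tx": -0.002,"ty": 0,"tz": 0,"claw": 0.2},
  {"wx": 0,"wy": 0,"wz": 0,"tx": -0.003,"ty": 0,"tz": 0,"claw": 0.2},
], squeeze=12)

```text
time_s: 10.72
eef_pos: [0.5282, -0.0236, 0.0194]
eef_rot: [-3.141, -0.001, -3.126]
force: [-3.4, -4.2, -0.2]
opening: 0.357
gripper_force: 12.0
```

Emit:
servo_tool([
  {"wx": 0,"wy": 0,"wz": 0,"tx": 0,"ty": -0.0012,"tz": 0,"claw": 0.2},
  {"wx": 0,"wy": 0,"wz": 0,"tx": -0.001,"ty": -0.0012,"tz": 0,"claw": 0.2},
  {"wx": 0,"wy": 0,"wz": 0,"tx": -0.002,"ty": -0.0012,"tz": 0,"claw": 0.2},
], squeeze=12)

```text
time_s: 11.1
eef_pos: [0.531, -0.0239, 0.0196]
eef_rot: [3.141, 0.001, -3.125]
force: [-2.1, -2.0, -0.3]
opening: 0.362
gripper_force: 12.0
```

Emit:
servo_tool([
  {"wx": 0,"wy": 0,"wz": 0,"tx": -0.001,"ty": -0.0005,"tz": 0,"claw": 0.2},
  {"wx": 0,"wy": 0,"wz": 0,"tx": -0.002,"ty": -0.0005,"tz": 0,"claw": 0.2},
], squeeze=12)

```text
time_s: 11.35
eef_pos: [0.5319, -0.024, 0.0194]
eef_rot: [3.141, -0.001, -3.125]
force: [-4.7, 1.1, -0.5]
opening: 0.358
gripper_force: 12.0
```

Emit:
servo_tool([
  {"wx": 0,"wy": 0,"wz": 0,"tx": -0.0007,"ty": 0,"tz": 0,"claw": 0.2},
  {"wx": 0,"wy": 0,"wz": 0,"tx": -0.0015,"ty": 0,"tz": 0,"claw": 0.2},
], squeeze=12)

```text
time_s: 11.6
eef_pos: [0.532, -0.0241, 0.019]
eef_rot: [3.141, -0.004, -3.125]
force: [-7.7, 0.7, 0.1]
opening: 0.359
gripper_force: 12.0
```

Emit:
servo_tool([
  {"wx": 0,"wy": 0,"wz": 0,"tx": -0.001,"ty": 0,"tz": 0,"claw": 0.2},
  {"wx": 0,"wy": 0,"wz": 0,"tx": -0.001,"ty": 0,"tz": 0,"claw": 0.2},
], squeeze=12)

```text
time_s: 11.85
eef_pos: [0.532, -0.0241, 0.0188]
eef_rot: [3.141, -0.005, -3.125]
force: [-7.9, 0.4, 0.7]
opening: 0.361
gripper_force: 12.0
```

```bash
python3 - <<'E'
from h import *
im=save('side','s3.png')
im=im[165:275,190:320]
cv2.imwrite('pics/s3c.png',cv2.resize(im[:,:,::-1],None,fx=5,fy=5,interpolation=cv2.INTER_CUBIC))
rel(.5,-.0245,.0194,3.158)
E
```

```text
t [ 0.032   0.0001 -0.0004] w [ 0.0003 -0.005   0.0007] |t| 0.032 time 11.9 q [ 0.38  0.83 -0.6   1.97  0.81  0.61  0.81] F [-7.5  2.2  0.8]
```

View pics/s3c.png

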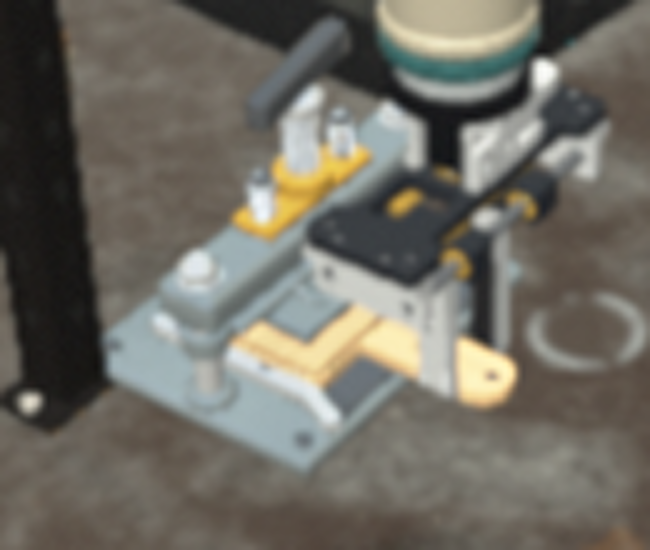

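The side view shows the pack flat between the rails with its front edge where it should be. The tongue is in the fingers and the force has levelled off at 8 N, so it's on the stop. I'll release and rise.

Emit:
servo_tool([
  {"wx": 0,"wy": 0,"wz": 0,"tx": 0.001,"ty": 0,"tz": 0,"claw": 0.2},
  {"wx": 0,"wy": 0,"wz": 0,"tx": 0.002,"ty": 0,"tz": 0,"claw": 0.7},
  {"wx": 0,"wy": 0,"wz": 0,"tx": 0.002,"ty": 0,"tz": 0,"claw": 0.7},
  {"wx": 0,"wy": 0,"wz": 0,"tx": 0.002,"ty": 0,"tz": -0.02,"claw": 0.7},
  {"wx": 0,"wy": 0,"wz": 0,"tx": 0.02,"ty": 0,"tz": -0.06,"claw": 0.7},
  {"wx": 0,"wy": 0,"wz": 0,"tx": 0.05,"ty": 0,"tz": -0.11,"claw": 0.7},
  {"wx": 0,"wy": 0,"wz": 0,"tx": 0.07,"ty": 0,"tz": -0.16,"claw": 0.7},
  {"wx": 0,"wy": 0,"wz": 0,"tx": 0.07,"ty": 0,"tz": -0.21,"claw": 0.7},
], squeeze=12)

```text
time_s: 12.9
eef_pos: [0.4643, -0.0259, 0.2314]
eef_rot: [-3.141, 0.001, -3.124]
force: [1.6, -1.1, 0.3]
opening: 0.701
gripper_force: 0.0
```

```bash
python3 - <<'E'
from h import *
save('top','t3.png')
rel(.54,-.05,.29,1.70)
E
```

```text
t [-0.0713 -0.0266 -0.0522] w [0.0072 0.0101 1.459 ] |t| 0.092 time 12.95 q [ 0.65  0.45 -0.92  1.95  0.44  0.94  1.1 ] F [2.2 1.7 3.1]
```

```bash
python3 - <<'E'
from h import *
rel(.6366,-.0217,.25,1.70)
E
```

```text
t [-0.1679  0.     -0.0112] w [0.0072 0.0101 1.459 ] |t| 0.168 time 12.95 q [ 0.65  0.45 -0.92  1.95  0.44  0.94  1.1 ] F [2.2 1.7 3.1]
```

Emit:
servo_tool([
  {"wx": 0,"wy": 0,"wz": 0.18,"tx": -0.01,"ty": 0,"tz": -0.006,"claw": 0.6},
  {"wx": 0,"wy": 0,"wz": 0.36,"tx": -0.03,"ty": 0,"tz": -0.012,"claw": 0.6},
  {"wx": 0,"wy": 0,"wz": 0.54,"tx": -0.055,"ty": 0,"tz": -0.012,"claw": 0.6},
  {"wx": 0,"wy": 0,"wz": 0.72,"tx": -0.08,"ty": 0,"tz": -0.012,"claw": 0.6},
  {"wx": 0,"wy": 0,"wz": 0.9,"tx": -0.105,"ty": 0,"tz": -0.012,"claw": 0.6},
  {"wx": 0,"wy": 0,"wz": 1.08,"tx": -0.13,"ty": 0,"tz": -0.012,"claw": 0.6},
  {"wx": 0,"wy": 0,"wz": 1.27,"tx": -0.155,"ty": 0,"tz": -0.012,"claw": 0.6},
  {"wx": 0,"wy": 0,"wz": 1.455,"tx": -0.168,"ty": 0,"tz": -0.012,"claw": 0.6},
], squeeze=12)

```text
time_s: 13.95
eef_pos: [0.6351, -0.0229, 0.2415]
eef_rot: [3.139, 0.0, 1.697]
force: [-0.2, -0.4, -0.6]
opening: 0.598
gripper_force: 0.0
```

```bash
python3 - <<'E'
from h import *
save('wrist','w3.png');rel(.6366,-.0217,.163,1.70)
print(robot.look_for('wrist','bar_grip')[:1])
print(proj('wrist',np.array([[.6366,-.0217,.18],[.631,.020,.18],[.642,-.066,.18]])))
E
```

```text
t [0.0009 0.0001 0.0785] w [ 0.004   0.0001 -0.0084] |t| 0.079 time 14.0 q [ 0.26  0.6  -0.45  1.51  0.28  1.09 -0.13] F [ 0.8  0.4 -0.1]
[{'xyz': [0.6343, -0.0246, 0.1821], 'confidence': 0.95}]
[[283.95723275 228.30374842]
 [284.10570953 169.60139569]
 [283.08610212 285.24226552]]
```

View pics/w3.png

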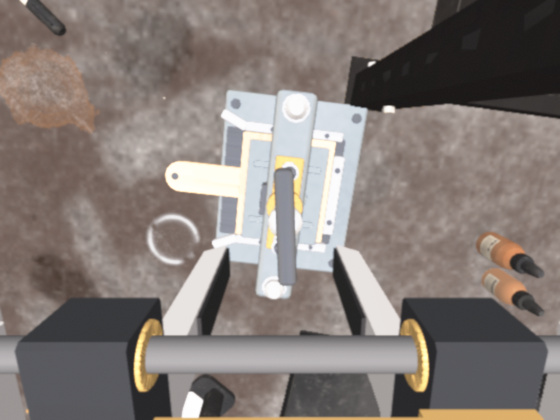

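The view confirms: bar from (284,170) to (287,284), the pack in the press under the plate with its back edge at the stop, and the post to the upper right.

```bash
python3 - <<'E'
from h import *
b=back('wrist',[(284,170),(286.8,284)],.181);print(b,b.mean(0),np.linalg.norm(b[0]-b[1]))
d=b[0]-b[1];yaw=np.arctan2(-d[0],d[1]);print('bar yaw',yaw)
rel(.637,-.022,.163,np.pi/2+yaw)
E
```

```text
[[ 0.63093571  0.01985601  0.181     ]
 [ 0.64452925 -0.06413714  0.181     ]] [ 0.63773248 -0.02214057  0.181     ] 0.08508602986445661
bar yaw 0.16044983415782446
t [0.0005 0.002  0.0784] w [ 0.0024  0.0005 -0.0285] |t| 0.078 time 14.05 q [ 0.26  0.6  -0.45  1.51  0.28  1.09 -0.12] F [-0.2  0.8 -0.8]
```

Emit:
servo_tool([
  {"wx": 0.002,"wy": 0,"wz": -0.024,"tx": 0.0005,"ty": 0.002,"tz": 0.03,"claw": 0.5},
  {"wx": 0.002,"wy": 0,"wz": -0.024,"tx": 0.0005,"ty": 0.002,"tz": 0.06,"claw": 0.4},
  {"wx": 0.002,"wy": 0,"wz": -0.024,"tx": 0.0005,"ty": 0.002,"tz": 0.078,"claw": 0.3},
  {"wx": 0.002,"wy": 0,"wz": -0.024,"tx": 0.0005,"ty": 0.002,"tz": 0.078,"claw": 0.1},
  {"wx": 0.002,"wy": 0,"wz": -0.024,"tx": 0.0005,"ty": 0.002,"tz": 0.078,"claw": 0.05},
  {"wx": 0.002,"wy": 0,"wz": -0.024,"tx": 0.0005,"ty": 0.002,"tz": 0.078,"claw": 0.05},
], squeeze=45)

```text
time_s: 14.8
eef_pos: [0.6379, -0.0218, 0.1645]
eef_rot: [3.137, -0.0, 1.728]
force: [8.1, 0.1, -7.6]
opening: 0.146
gripper_force: 45.0
```

```bash
cat >> h.py <<'E'
TAB0=np.array([.6366-.023,-.0217-.0003,.081])
def tab(fn,ref=None):
    im=robot.get_image('side');u=proj('side',TAB0)[0];c,r=np.round(u).astype(int)
    p=im[r-12:r+13,c-16:c+17];cv2.imwrite('pics/'+fn,cv2.resize(p[:,:,::-1],None,fx=8,fy=8,interpolation=cv2.INTER_CUBIC));np.save('pics/'+fn,p)
    hsv=cv2.cvtColor(p,cv2.COLOR_RGB2HSV);m=(hsv[:,:,0]>15)&(hsv[:,:,0]<35)&(hsv[:,:,1]>110)
    o=robot.get_obs();print('tab px',u,'yellow',m.sum(),'t',o['time_s'],'yaw',o['eef_rot'][2],'pos',np.round(o['eef_pos'],4),'F',np.round(o['force'],1),'T',np.round(o['ft_torque'],2),'q7',o['q'][6])
    if ref: print('diff',np.abs(p.astype(int)-np.load('pics/'+ref+'.npy').astype(int)).sum(2)[6:20,6:27].mean())
E
python3 -c "
from h import *
tab('a0.png')"
```

```text
tab px [258.00406923 211.28433013] yellow 105 t 14.85 yaw 1.7280297025421953 pos [ 0.6379 -0.0218  0.1645] F [ 7.1  1.  -7.7] T [ 0.14 -1.63  0.07] q7 -0.14229096138099376
```

Emit:
servo_tool([
  {"wx": 0,"wy": 0,"wz": 0,"tx": 0,"ty": 0.001,"tz": 0.001,"claw": 0.05},
  {"wx": 0,"wy": 0,"wz": 0.1,"tx": 0,"ty": 0.001,"tz": 0.0015,"claw": 0.05},
  {"wx": 0,"wy": 0,"wz": 0.25,"tx": 0,"ty": 0.001,"tz": 0.002,"claw": 0.05},
  {"wx": 0,"wy": 0,"wz": 0.4,"tx": 0,"ty": 0.001,"tz": 0.0025,"claw": 0.05},
], squeeze=45)

```text
time_s: 15.35
eef_pos: [0.6391, -0.0219, 0.1631]
eef_rot: [3.136, -0.002, 1.323]
force: [6.3, 0.1, -1.8]
opening: 0.144
gripper_force: 45.0
```

```bash
python3 -c "
from h import *
tab('a1.png','a0.png')"
```

```text
tab px [258.00406923 211.28433013] yellow 103 t 15.4 yaw 1.3181332250336473 pos [ 0.6391 -0.0219  0.1631] F [ 6.6  0.7 -1.8] T [ 0.15 -1.31  0.08] q7 -0.4796318829443999
diff 8.10204081632653
```

Emit:
servo_tool([
  {"wx": 0,"wy": 0,"wz": 0.15,"tx": 0.0004,"ty": 0.0015,"tz": 0.0005,"claw": 0.05},
  {"wx": 0,"wy": 0,"wz": 0.3,"tx": 0.0004,"ty": 0.0015,"tz": 0.001,"claw": 0.05},
  {"wx": 0,"wy": 0,"wz": 0.45,"tx": 0.0004,"ty": 0.0015,"tz": 0.0015,"claw": 0.05},
  {"wx": 0,"wy": 0,"wz": 0.6,"tx": 0.0004,"ty": 0.0015,"tz": 0.002,"claw": 0.05},
  {"wx": 0,"wy": 0,"wz": 0.75,"tx": 0.0004,"ty": 0.0015,"tz": 0.0025,"claw": 0.05},
  {"wx": 0,"wy": 0,"wz": 0.9,"tx": 0.0004,"ty": 0.0015,"tz": 0.003,"claw": 0.05},
  {"wx": 0,"wy": 0,"wz": 1.05,"tx": 0.0004,"ty": 0.0015,"tz": 0.0033,"claw": 0.05},
  {"wx": 0,"wy": 0,"wz": 1.05,"tx": 0.0004,"ty": 0.0015,"tz": 0.0033,"claw": 0.05},
], squeeze=45)

```text
time_s: 16.4
eef_pos: [0.6411, -0.0238, 0.1597]
eef_rot: [3.138, -0.005, 0.275]
force: [6.9, -3.6, -1.5]
opening: 0.144
gripper_force: 45.0
```

```bash
python3 -c "
from h import *
tab('a2.png','a1.png')"
```

```text
tab px [258.00406923 211.28433013] yellow 103 t 16.45 yaw 0.27613184254513823 pos [ 0.6411 -0.0238  0.1597] F [ 6.9 -3.8 -2.6] T [-0.6  -1.42 -0.11] q7 -1.3237591189835833
diff 10.80952380952381
```

Emit:
servo_tool([
  {"wx": 0,"wy": 0,"wz": 0,"tx": 0,"ty": 0,"tz": 0,"claw": 0.5},
  {"wx": 0,"wy": 0,"wz": 0,"tx": 0,"ty": 0,"tz": 0,"claw": 0.5},
  {"wx": 0,"wy": 0,"wz": 0,"tx": 0,"ty": 0,"tz": -0.03,"claw": 0.5},
  {"wx": 0,"wy": 0,"wz": -0.18,"tx": 0,"ty": 0,"tz": -0.06,"claw": 0.5},
  {"wx": 0,"wy": 0,"wz": -0.36,"tx": 0,"ty": 0,"tz": -0.06,"claw": 0.5},
  {"wx": 0,"wy": 0,"wz": -0.54,"tx": 0,"ty": 0,"tz": -0.06,"claw": 0.5},
  {"wx": 0,"wy": 0,"wz": -0.72,"tx": 0,"ty": 0,"tz": -0.06,"claw": 0.5},
  {"wx": 0,"wy": 0,"wz": -0.9,"tx": 0,"ty": 0,"tz": -0.06,"claw": 0.5},
], squeeze=45)

```text
time_s: 17.45
eef_pos: [0.6368, -0.0219, 0.2178]
eef_rot: [-3.139, 0.001, 1.183]
force: [-0.5, -0.2, -0.6]
opening: 0.499
gripper_force: 0.0
```

```bash
python3 -c "
from h import *
im=save('wrist','w4.png');rel(.6375,-.022,.23,.275+np.pi)
print(robot.look_for('wrist','bar_grip')[:1])
b=proj('wrist',[[.6375-.044*np.cos(.27),-.022-.044*np.sin(.27),.1755],[.6375,-.022,.1755],[.6375+.044*np.cos(.27),-.022+.044*np.sin(.27),.1755]]);print(b)"
```

```text
t [ 0.0002  0.0006 -0.0123] w [-0.003  -0.0027 -2.2282] |t| 0.012 time 17.5 q [ 0.16  0.61 -0.28  1.53  0.19  1.03 -0.55] F [-0.6 -0.1  0.7]
[{'xyz': [0.638, -0.0273, 0.1778], 'confidence': 0.56}]
[[232.27618936 274.64984467]
 [283.18475986 237.15579875]
 [337.29535332 197.30347023]]
```

```bash
python3 - <<'E'
from h import *
im=cv2.cvtColor(cv2.imread('pics/w4.png'),cv2.COLOR_BGR2GRAY).astype(np.float32)
d=np.array([np.cos(.275),np.sin(.275)]);n=np.array([-d[1],d[0]]);c=np.array([.6375,-.022])
for s in(-.03,-.015,.015,.03):
    Q=np.array([[*(c+s*d+k*n*.002),.1755] for k in range(-10,11)]);u=proj('wrist',Q).astype(np.float32)
    print(s,cv2.remap(im,u[:,:1],u[:,1:],1).ravel().astype(int))
Q=np.array([[*(c+k*d*.003),.1755] for k in range(-20,21)]);u=proj('wrist',Q).astype(np.float32)
print(cv2.remap(im,u[:,:1],u[:,1:],1).ravel().astype(int))
E
```

```text
-0.03 [209 184 142 142 158 240 220 132 143 141 140 143 140 110 103 123  68 125
 198 132 132]
-0.015 [210 211 211 211 213 243 217 133 143 141 141 143 139 109 155 250 250 245
 238 207 165]
0.015 [196 202 206 200 202 212 161 134 140 139 139 142 135 106 149 203 224 239
 242 235 231]
0.03 [206 234 207 209 209 208 152 135 139 138 138 142 133 105 141 209 202 203
 210 211 209]
[218 214 148  55  36  33  32  82 140 140 140 140 140 140 140 141 141 141
 140 140 139 139 139 139 139 139 139 139 139 139 138 139 138 138 134 245
 250 223 205 203 205]
```

Emit:
servo_tool([
  {"wx": 0,"wy": 0,"wz": -0.18,"tx": 0,"ty": 0,"tz": 0,"claw": 0.5},
  {"wx": 0,"wy": 0,"wz": -0.36,"tx": 0,"ty": 0,"tz": 0,"claw": 0.5},
  {"wx": 0,"wy": 0,"wz": -0.54,"tx": 0,"ty": 0,"tz": 0,"claw": 0.5},
  {"wx": 0,"wy": 0,"wz": -0.72,"tx": 0,"ty": 0,"tz": 0,"claw": 0.5},
  {"wx": 0,"wy": 0,"wz": -0.9,"tx": 0,"ty": 0,"tz": 0,"claw": 0.5},
  {"wx": 0,"wy": 0,"wz": -1.08,"tx": 0,"ty": 0,"tz": 0,"claw": 0.5},
  {"wx": 0,"wy": 0,"wz": -1.26,"tx": 0,"ty": 0,"tz": 0,"claw": 0.5},
  {"wx": 0,"wy": 0,"wz": -1.44,"tx": 0,"ty": 0,"tz": 0,"claw": 0.5},
], squeeze=45)

```text
time_s: 18.55
eef_pos: [0.6371, -0.0221, 0.2176]
eef_rot: [-3.14, -0.002, 2.619]
force: [-0.2, -0.8, 0.3]
opening: 0.497
gripper_force: 0.0
```

```bash
python3 -c "
from h import *
rel(.6405,-.022,.1595,.275+np.pi)"
```

```text
t [-0.003   0.002   0.0581] w [-0.001  -0.003  -0.7974] |t| 0.058 time 18.55 q [ 0.37  0.67 -0.66  1.52  0.44  1.1   0.66] F [-0.2 -0.8  0.3]
```

Emit:
servo_tool([
  {"wx": 0,"wy": 0,"wz": -0.17,"tx": 0,"ty": 0,"tz": 0,"claw": 0.5},
  {"wx": 0,"wy": 0,"wz": -0.34,"tx": 0,"ty": 0,"tz": 0,"claw": 0.5},
  {"wx": 0,"wy": 0,"wz": -0.51,"tx": 0,"ty": 0,"tz": 0,"claw": 0.5},
  {"wx": 0,"wy": 0,"wz": -0.68,"tx": -0.003,"ty": 0.002,"tz": 0.01,"claw": 0.5},
  {"wx": 0,"wy": -0.003,"wz": -0.797,"tx": -0.003,"ty": 0.002,"tz": 0.03,"claw": 0.4},
  {"wx": 0,"wy": -0.003,"wz": -0.797,"tx": -0.003,"ty": 0.002,"tz": 0.058,"claw": 0.3},
  {"wx": 0,"wy": -0.003,"wz": -0.797,"tx": -0.003,"ty": 0.002,"tz": 0.058,"claw": 0.05},
  {"wx": 0,"wy": -0.003,"wz": -0.797,"tx": -0.003,"ty": 0.002,"tz": 0.058,"claw": 0.05},
], squeeze=45)

```text
time_s: 19.55
eef_pos: [0.641, -0.0239, 0.1598]
eef_rot: [-3.138, -0.001, -2.872]
force: [-0.3, -0.9, -6.5]
opening: 0.148
gripper_force: 45.0
```

Emit:
servo_tool([
  {"wx": 0,"wy": 0,"wz": 0,"tx": 0,"ty": 0,"tz": 0,"claw": 0.05},
], squeeze=45)

```text
time_s: 19.68
eef_pos: [0.641, -0.0238, 0.1598]
eef_rot: [-3.138, -0.0, -2.871]
force: [0.3, -5.1, -6.2]
opening: 0.143
gripper_force: 45.0
```

```bash
python3 -c "
from h import *
tab('a3.png','a0.png')"
```

```text
tab px [258.00406923 211.28433013] yellow 103 t 19.725 yaw -2.871101254619482 pos [ 0.641  -0.0238  0.1598] F [ 1.3 -5.3 -5.8] T [-0.89 -0.2   0.06] q7 1.2923439914280048
diff 18.602040816326532
```

Emit:
servo_tool([
  {"wx": 0,"wy": 0,"wz": 0.1,"tx": 0.0004,"ty": -0.0015,"tz": 0.001,"claw": 0.05},
  {"wx": 0,"wy": 0,"wz": 0.2,"tx": 0.0004,"ty": -0.0015,"tz": 0.0015,"claw": 0.05},
  {"wx": 0,"wy": 0,"wz": 0.3,"tx": 0.0004,"ty": -0.0015,"tz": 0.002,"claw": 0.05},
  {"wx": 0,"wy": 0,"wz": 0.4,"tx": 0.0004,"ty": -0.0015,"tz": 0.0022,"claw": 0.05},
  {"wx": 0,"wy": 0,"wz": 0.5,"tx": 0.0004,"ty": -0.0015,"tz": 0.0025,"claw": 0.05},
  {"wx": 0,"wy": 0,"wz": 0.6,"tx": 0.0004,"ty": -0.0015,"tz": 0.0028,"claw": 0.05},
], squeeze=45)

```text
time_s: 20.48
eef_pos: [0.6411, -0.0252, 0.1578]
eef_rot: [-3.139, 0.002, 2.81]
force: [-0.8, -3.6, -1.0]
opening: 0.142
gripper_force: 45.0
```

```bash
python3 -c "
from h import *
tab('a4.png','a3.png')"
```

```text
tab px [258.00406923 211.28433013] yellow 106 t 20.525 yaw 2.806393806425649 pos [ 0.6411 -0.0252  0.1578] F [-1.1 -4.8 -1.7] T [-1.05  0.02  0.07] q7 0.7801048302973795
diff 8.156462585034014
```

Emit:
servo_tool([
  {"wx": 0,"wy": 0,"wz": 0.1,"tx": 0,"ty": -0.0005,"tz": 0.0003,"claw": 0.05},
  {"wx": 0,"wy": 0,"wz": 0.2,"tx": 0,"ty": -0.0005,"tz": 0.0006,"claw": 0.05},
  {"wx": 0,"wy": 0,"wz": 0.3,"tx": 0,"ty": -0.0005,"tz": 0.0009,"claw": 0.05},
  {"wx": 0,"wy": 0,"wz": 0.4,"tx": 0,"ty": -0.0005,"tz": 0.001,"claw": 0.05},
], squeeze=45)

```text
time_s: 21.02
eef_pos: [0.6406, -0.026, 0.1565]
eef_rot: [-3.139, 0.003, 2.41]
force: [-0.9, -5.4, -2.6]
opening: 0.147
gripper_force: 45.0
```

```bash
python3 -c "
from h import *
tab('a5.png','a4.png')"
```

```text
tab px [258.00406923 211.28433013] yellow 102 t 21.075 yaw 2.406302997727304 pos [ 0.6405 -0.026   0.1565] F [-0.5 -5.9 -1.8] T [-1.12  0.14  0.11] q7 0.446594430428557
diff 7.724489795918367
```

Emit:
servo_tool([
  {"wx": 0,"wy": 0,"wz": 0.1,"tx": -0.0007,"ty": -0.0007,"tz": 0.0003,"claw": 0.05},
  {"wx": 0,"wy": 0,"wz": 0.2,"tx": -0.0007,"ty": -0.0007,"tz": 0.0005,"claw": 0.05},
  {"wx": 0,"wy": 0,"wz": 0.3,"tx": -0.0007,"ty": -0.0007,"tz": 0.0006,"claw": 0.05},
], squeeze=45)

```text
time_s: 21.45
eef_pos: [0.6401, -0.0265, 0.1564]
eef_rot: [-3.14, 0.003, 2.11]
force: [-3.4, -4.9, 2.1]
opening: 0.145
gripper_force: 45.0
```

```bash
python3 -c "
from h import *
tab('a6.png','a5.png')"
```

```text
tab px [258.00406923 211.28433013] yellow 103 t 21.5 yaw 2.1067901919389334 pos [ 0.6401 -0.0266  0.1564] F [-2.9 -5.2  1.1] T [-1.02  0.65  0.13] q7 0.19987091644194568
diff 6.26530612244898
```

Emit:
servo_tool([
  {"wx": 0,"wy": 0,"wz": 0.1,"tx": 0,"ty": 0,"tz": 0,"claw": 0.05},
  {"wx": 0,"wy": 0,"wz": 0.2,"tx": 0,"ty": 0,"tz": 0,"claw": 0.05},
  {"wx": 0,"wy": 0,"wz": 0.3,"tx": 0,"ty": 0,"tz": 0,"claw": 0.05},
  {"wx": 0,"wy": 0,"wz": 0.4,"tx": 0,"ty": 0,"tz": 0,"claw": 0.05},
], squeeze=45)

```text
time_s: 22.0
eef_pos: [0.6392, -0.0268, 0.1564]
eef_rot: [-3.139, 0.003, 1.71]
force: [-5.4, -5.3, 3.9]
opening: 0.145
gripper_force: 45.1
```

```bash
python3 -c "
from h import *
tab('a7.png','a6.png')"
```

```text
tab px [258.00406923 211.28433013] yellow 99 t 22.05 yaw 1.7068692718663487 pos [ 0.6392 -0.0268  0.1564] F [-5.1 -5.5  2.9] T [-1.16  1.12  0.21] q7 -0.12829530188483992
diff 3.8299319727891157
```

Emit:
servo_tool([
  {"wx": 0,"wy": 0,"wz": 0.1,"tx": -0.0005,"ty": -0.001,"tz": -0.0007,"claw": 0.05},
  {"wx": 0,"wy": 0,"wz": 0.2,"tx": -0.0005,"ty": -0.001,"tz": -0.0007,"claw": 0.05},
  {"wx": 0,"wy": 0,"wz": 0.25,"tx": -0.0005,"ty": -0.001,"tz": -0.0007,"claw": 0.05},
], squeeze=45)

```text
time_s: 22.42
eef_pos: [0.6386, -0.0269, 0.1564]
eef_rot: [-3.14, 0.003, 1.462]
force: [-2.9, -4.6, -1.0]
opening: 0.146
gripper_force: 45.1
```

```bash
python3 -c "
from h import *
tab('a8.png','a7.png')"
```

```text
tab px [258.00406923 211.28433013] yellow 98 t 22.475 yaw 1.4605187700080844 pos [ 0.6386 -0.0269  0.1564] F [-3.7 -5.  -0.9] T [-1.04  0.65  0.2 ] q7 -0.328514759054742
diff 2.8741496598639458
```

Emit:
servo_tool([
  {"wx": 0,"wy": 0,"wz": 0.07,"tx": 0,"ty": 0,"tz": 0,"claw": 0.05},
  {"wx": 0,"wy": 0,"wz": 0.14,"tx": 0,"ty": 0,"tz": 0,"claw": 0.05},
], squeeze=45)

```text
time_s: 22.72
eef_pos: [0.6383, -0.0268, 0.1564]
eef_rot: [-3.14, 0.003, 1.322]
force: [-3.8, -4.9, -0.3]
opening: 0.148
gripper_force: 45.1
```

```bash
python3 -c "
from h import *
tab('a9.png','a8.png')"
```

```text
tab px [258.00406923 211.28433013] yellow 97 t 22.775 yaw 1.3193754142720864 pos [ 0.6382 -0.0269  0.1564] F [-4.7 -4.  -1.2] T [-1.11  0.86  0.28] q7 -0.4434002525711917
diff 3.738095238095238
```

Emit:
servo_tool([
  {"wx": 0,"wy": 0,"wz": 0.06,"tx": 0,"ty": 0,"tz": 0,"claw": 0.05},
  {"wx": 0,"wy": 0,"wz": 0.12,"tx": 0,"ty": 0,"tz": 0,"claw": 0.05},
], squeeze=45)

```text
time_s: 23.02
eef_pos: [0.638, -0.0267, 0.1564]
eef_rot: [-3.14, 0.003, 1.202]
force: [-4.5, -4.2, 0.0]
opening: 0.141
gripper_force: 45.1
```

```bash
python3 -c "
from h import *
tab('b1.png','a9.png')
L=[cv2.imread('pics/%s.png'%n) for n in('a0','a6','b1')]
cv2.imwrite('pics/cmp.png',np.hstack(L))"
```

```text
tab px [258.00406923 211.28433013] yellow 109 t 23.075 yaw 1.2001283851580236 pos [ 0.638  -0.0267  0.1564] F [-5.6 -5.1  0.3] T [-0.97  0.96  0.2 ] q7 -0.540236181166621
diff 17.710884353741495
```

View pics/cmp.png

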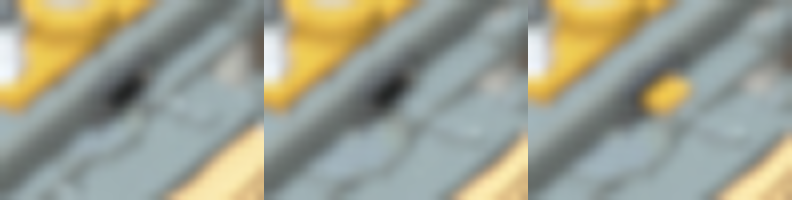

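The tab has snapped out: a brass block now shows in the slot that was black before. I'll release and rise clear.

Emit:
servo_tool([
  {"wx": 0,"wy": 0,"wz": 0,"tx": 0,"ty": 0,"tz": 0,"claw": 0.3},
  {"wx": 0,"wy": 0,"wz": 0,"tx": 0,"ty": 0,"tz": 0,"claw": 0.5},
  {"wx": 0,"wy": 0,"wz": 0,"tx": 0,"ty": 0,"tz": 0,"claw": 0.5},
  {"wx": 0,"wy": 0,"wz": 0,"tx": 0,"ty": 0,"tz": -0.02,"claw": 0.5},
  {"wx": 0,"wy": 0,"wz": 0,"tx": 0,"ty": 0,"tz": -0.05,"claw": 0.5},
  {"wx": 0,"wy": 0,"wz": 0,"tx": 0,"ty": 0,"tz": -0.09,"claw": 0.5},
  {"wx": 0,"wy": 0,"wz": 0,"tx": 0,"ty": 0,"tz": -0.13,"claw": 0.5},
  {"wx": 0,"wy": 0,"wz": 0,"tx": 0,"ty": 0,"tz": -0.13,"claw": 0.5},
], squeeze=45)

```text
time_s: 24.08
eef_pos: [0.6423, -0.0248, 0.2899]
eef_rot: [3.133, -0.003, 1.204]
force: [-0.2, 0.5, 0.2]
opening: 0.502
gripper_force: 0.0
```

```bash
python3 -c "
from h import *
tab('b2.png','b1.png')
for t in('focuser','loupe','film_can','dust_brush'): print(t,[np.round(x['xyz'],3) for x in robot.look_for('top',t)[:1]])
print(robot.hand_in())"
```

```text
tab px [258.00406923 211.28433013] yellow 108 t 24.125 yaw 1.204113846802302 pos [ 0.6409 -0.025   0.2875] F [-0.7 -0.  -0.6] T [-0.02 -0.01 -0.01] q7 -0.49893547890299955
diff 4.380952380952381
focuser [array([ 0.55 , -0.352,  0.01 ])]
loupe []
film_can [array([ 0.484, -0.32 ,  0.051])]
dust_brush []
the job is handed in; nothing more can be done
None
```

The pack is against the stop and clamped in the press, the brass tab has snapped out, the hand is clear, and the job is handed in at about 24 s (no verdict was returned); nothing round about was touched that I know of, though the final check found only the focuser and film canister, both in place, and missed the loupe and brush.

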